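Lock the bar into its sloping holder

ROBOT

A 6-joint arm with a two-finger parallel gripper is mounted at the origin on the work surface. World frame = base frame: x ahead of the robot, y to its left, z up, the work surface at z = 0. Lengths are in m, angles in degrees, forces in N, time in s.
With the tool pointing down it reaches from about 0.4 to 0.825 m from the base axis. Payload 7 kg.
Tool frame: the origin (TCP) lies at the very end of the fingers, on their centre line; the grasp point (between the pads) lies 19 mm behind it (r.hold_point_z is the distance from the TCP to the grasp point, in m); x points along the fingers, y is the direction in which the jaws open and shut, and the axes are right-handed (so a half turn about x gives the same grasp; the last joint's range is limited). The gripper opens to 88 mm and grips with 3 to 60 N. Pads are 19 mm wide; open, the fingers measure 130 mm over their backs; the gripper's body (78 mm by 193 mm) begins 47 mm behind the grasp point.
Start: joints at [-59.868, 20.546, 0.682, 0, -70.136, -16.507], TCP at [0.159, -0.656, 0.227] pointing down, gripper open.
Joint ranges: [-176.03, 176.03], [-82.01, 121.73], [-58.28, 71.71], [-173.87, 95.51], [-174.79, -0.11], [-173.66, 173.66]. Speed limits (degrees/s): [136.94, 136.94, 172.46, 180, 180, 180].

INTERFACE

Orientations are given as [roll, pitch, yaw] about the fixed x, y, z axes, in that order (R = Rz(yaw) Ry(pitch) Rx(roll)).
In Python, from plant import r gives the robot as it stands. The module is installed in compiled form; this text tells all that it offers.
- The arm moves only by the shell command python3 -m creep 'ROWS' [FORCE]. ROWS is JSON, a list of rows, each a list of 7 numbers: the turn, a rotation vector about the tool's x, y, z in rad, then the shift along the tool's x, y, z in cm, then the opening in per cent of the stroke, from 0 (shut) to 100 (fully open). In form: [[rx, ry, rz, x, y, z, fingers], ...]. A call has 1 to 8 rows; each row shifts and turns the commanded pose from where the row before left it, along the tool's axes as they then stand; what a row does not reach is not made up. A row lasts 1/10 s, in which the tool goes at most 50 mm and 8.59 degrees, less where a joint would pass 70% of its speed; a pose out of reach is approached as far as the arm can. A call is refused whole if a number of a shift passes 5 or a number of a turn 0.15, either way. A call with a gripper value outside its range is refused whole. The fingers move at their own pace and stop on an object; FORCE is the grip in N (left out, the last holds). Time passes only in rows, so rows that do not move let the fingers close. It gives the time, the measured TCP pose, the force and the opening at its end, in the units of the state.
- r.get_state(): the state, without advancing time (a new reading comes with each control period).
- r.capture(name): name is "scene" or "side" or "wrist"; returns (picture, depth): 400x640x3 uint8, blue, green, red; 400x640 float32, m along the optical axis (not along the pixel's ray), 0 where there is no reading.
- r.camera_info(name): a dict with "fovy" (degrees; the focal length in pixels is half the picture's height over the tangent of half this angle, whatever the lens; pixels are square), "cx", "cy" (the principal point, pixels), "camera_from_world" (4x4, takes a point from world to camera coordinates). Camera axes: x right, y down, z forward; pixel columns grow to the right and rows downward; lengths in m; the calibration is good to about 2 mm. A picture is of the moment at which its call begins: read the wrist's pose just before it. camera_info takes no time and is no camera call; for the wrist camera it gives the pose at the moment of the call.
- r.close_job(): hands the job in, once; it reports no verdict.
Trained networks look in the newest picture that a camera, given by its name, has taken for a name from the list of things; names that differ only in an ending like _2 or _b are one class to them, and where a whole thing is asked for, a point or a joint stands for the part that bears it (a point fixed in the world has none). Each returns a list of dicts, best first, with "score" (0 to 1); they miss things now and then, are a little off and sometimes report something else, mostly with a low value. They report only what shows in the picture. A call takes as long as a camera call. They do not tell look-alikes from the thing itself.
- r.look_for(query, camera): "rect" ([left, top, right, bottom] in pixels, round what is visible of it).
- r.masks_of(query, camera): "pixels" (400x640 bool, what is visible of it) and "rect" ([left, top, right, bottom] in pixels, round what is visible of it).
The state is a dict: "time_s": time; "joints": joint angles; "qd": joint speeds; "joint_torque": joint torques, N m; "tcp_pos": TCP position; "eef_rot": TCP orientation; "contact_force": force on the tool from outside, world axes, zero at the start; "moment": the same for the moment, N m; "gripper_width": finger opening in m.
Only numpy, scipy, OpenCV 4.12 (cv2) and the standard library are available. Lean on these libraries where they do the work, as an engineer would, in place of code of your own. Each camera call takes 0.05 s, during which the arm holds its last target. There are 200 camera calls.

TASK

Put the steel bar away in the sloping bar holder: line the lock collar's gap up with the slot, push the bar down past the sprung jaw until it lies fully home in the fork clip and saddle with the jaw closed over it, then turn the collar round so that its lever lines up with the white-tipped index post, the locked mark. Leave the other things on the bench where they are.

Things in the scene. Friction and masses are not known exactly. Their poses are not given: they have to be found in the camera images.
- holder: Sloping bar holder fixed to the bench, 280 mm wide along its y. Origin: centre of its underside; x horizontal to its back, z up. Its blue deck rises to the back at 28 deg; its slots open out of the slope along m = (-0.469, 0, 0.883) in this frame. Clip with sprung jaw at y -77 to -48 mm, U saddle at y 40 to 52, lock collar at y 57 to 73; nothing between clip and saddle.
- seat (a point): Where the seated bar's middle belongs: (0, 0, 110 mm) in the holder's frame. The seated bar's axis (SEAT line) runs through it along the holder's y. Slots are 26 mm wide here, with flared mouths that end 35 mm out along m. The deck lies 40 mm below, along -m. Ignore this point's axes.
- lamp (a point): Middle of the work-light batten fixed to the holder above and behind the slots: box 27 mm in the holder's x, 346 mm in y, 30 mm high, on posts at y +-165 mm, centred (90, 0, 230 mm) in the holder's frame. A gripper pointing straight down over the slots hits it: come in along -m, tilted 28 deg.
- jaw (a joint): Sprung jaw of the clip: 23 mm dark steel finger across the mouth, pivoted 26 mm up the slope from the SEAT line and 26 mm out along m. 0 rad: closed. It swings inwards up to 1.5 rad as the bar is pushed down past it (about 5 N) and springs back to 0 above the seated bar.
- collar (a joint): Lock collar: C-ring (radii 17 and 30 mm) turning on the SEAT line, with a lever. 0 rad: gap faces out along m, the bar can pass (within 0.1 rad), lever leans 60 deg from m to the front. Grows as the lever goes up and over to the back. Locked mark 1.75: lever in line with the white-tipped index post, 40 deg behind m. Range -0.3 to 2.2, no stop or click at the mark; stays where left.
- collar_pin (a point): Grip point on the crank pin at the end of the collar's lever, 100 mm along the holder's y, 62 mm from the SEAT line. The pin is round, 14 mm in diameter, parallel to the holder's y, free from y 72 to 125 mm; it may roll in the grip while led round its arc (about 3 N).
- bar: Plain round steel bar, 200 mm long, 22 mm in diameter, with a 32 mm diameter head 12 mm long at each end; about 0.45 kg. Origin at its middle, on its axis; its y runs along the bar. Either end may go either way.
- rest: Wooden V-rest fixed to the bench; the bar lies on it at the start along its y, bar axis 56 mm above the bench. Origin: centre of the underside. Base 75 x 125 x 20 mm; two V uprights (40 mm wide, 12 thick, up to 62 high) at y +-52 mm; the bar is free for fingers between them.
- spray: Bystander, to be left alone: aerosol can, 62 mm across, 170 mm tall. Origin: centre of its underside.
- jar: Bystander, to be left alone: glass jar with a steel lid, 56 mm across, 75 mm tall. Origin: centre of its underside.
- wrench: Bystander, to be left alone: open-ended wrench lying flat, 170 mm long, along its own x. Origin near its middle.
- driver: Bystander, to be left alone: screwdriver lying flat, 180 mm long, along its own x. Origin near its middle.
- tote: Bystander, to be left alone: open blue plastic parts tote, 100 x 140 x 60 mm. Origin: centre of its underside.
- carton: Bystander, to be left alone: cardboard carton, 90 x 70 x 60 mm. Origin: centre of its underside.
- spool: Bystander, to be left alone: dark steel flanged spool standing on end, 80 mm across, 54 mm tall. Origin: centre of its underside.
There are look-alikes about, which are no part of the job. What is shaped like the bar but turquoise is not meant.

How it is judged (in metres and radians):
On the way, in this order (a step that is already met when the one before it is completed fails the run):
1. the bar is home in the fork clip and saddle, with the jaw closed over it (x of bar in the frame of holder between -0.007 and 0.007 m and y of bar in the frame of holder between -0.014 and 0.014 m and z of bar in the frame of holder between 0.103 and 0.117 m and angle between the y axis of bar and the y axis of holder, either way round below 0.06 rad and value of joint jaw below 0.15 rad), for 0.2 s.
2. the collar is turned to its locked mark, with the bar home (all of step 1 and value of joint collar between 1.63 and 1.87 rad), for 0.2 s.
At the end, for the whole second after the job is handed in: The bar lies at rest on the SEAT line (its middle within 7 mm in the holder's x and z, within 14 mm along it, parallel within 0.06 rad), the jaw is closed over it (below 0.15 rad) and the collar stands still at its locked mark, 1.75 rad within 0.12 rad (all of step 2 and linear speed of bar below 0.02 m/s and velocity of joint collar between -0.05 and 0.05 rad/s); the robot touches nothing.
It fails at once if a bystander (spray can, jar, wrench, screwdriver, tote, carton, spool) is moved by more than 30 mm (distance of any of spray, jar, wrench, driver, tote, carton, spool from where it was at the start of the episode above 0.03 m).
It also fails if it takes over 72 s, if anything falls off the work surface, if the arm or the gripper's body presses on something with over 40 N, if the wrist force passes 120 N, or if a joint passes its speed limit or range.

## Working session

There is one attempt and no reset: what is moved stays moved. The work goes in short steps, Python scripts to look and compute and a shell command to move; the robot and the scene stay as the last step left them, time stands still between calls to the robot, and variables do not carry over. Pictures are saved under pics/ and viewed, about 8 in all and at most 12, crops included, and the job is handed in when it is done.

```bash
mkdir -p pics; ls; cat > h.py <<'E'
import numpy as np, cv2
from plant import r
from scipy.spatial.transform import Rotation as R
def K(n):
    i=r.camera_info(n); f=200/np.tan(np.radians(i["fovy"])/2); return f,i["cx"],i["cy"],np.array(i["camera_from_world"])
def cloud(n,d):
    f,cx,cy,T=K(n); v,u=np.mgrid[0:400,0:640]
    p=np.stack([(u-cx)*d/f,(v-cy)*d/f,d],-1)
    return (p-T[:3,3])@T[:3,:3]
def proj(n,p):
    f,cx,cy,T=K(n); q=T[:3,:3]@np.asarray(p)+T[:3,3]; return f*q[0]/q[2]+cx,f*q[1]/q[2]+cy
def pose():
    s=r.get_state(); return np.array(s["tcp_pos"]),R.from_euler('xyz',s["eef_rot"],degrees=True),s
E
python3 - <<'E'
from h import *
ims=[]
for n in("scene","side"):
    im,d=r.capture(n); np.savez("pics/%s0.npz"%n,im=im,d=d); ims.append(im)
    P=cloud(n,d)
    for q in("bar","holder","rest","collar","jaw","collar_pin"):
        for o in r.masks_of(q,n)[:3]:
            m=o["pixels"]&(d>0); print(n,q,round(o["score"],2),np.round(o["rect"]),np.median(P[m],0).round(3) if m.any() else None, m.sum())
    print(r.camera_info(n)["camera_from_world"])
cv2.imwrite("pics/a.png",cv2.resize(np.vstack(ims),(800,1000))[:500]); cv2.imwrite("pics/b.png",cv2.resize(ims[1],(800,500)))
print(r.get_state())
E
```

```text
pics
scene bar 0.92 [272. 178. 285. 227.] [ 0.603 -0.203  0.064] 375
scene bar 0.57 [294. 164. 330. 197.] [ 0.4   -0.335  0.024] 264
scene holder 0.62 [302. 184. 440. 358.] [0.645 0.26  0.086] 8644
scene rest 0.95 [270. 194. 294. 231.] [ 0.607 -0.187  0.02 ] 507
scene collar 0.93 [388. 247. 426. 281.] [0.562 0.27  0.137] 446
scene collar 0.26 [319. 208. 319. 219.] [ 0.507 -0.145  0.02 ] 52
scene jaw 0.54 [274. 179. 285. 226.] [ 0.61  -0.193  0.064] 323
scene collar_pin 0.85 [388. 245. 427. 283.] [0.562 0.271 0.14 ] 419
scene collar_pin 0.18 [306. 184. 437. 358.] [0.646 0.262 0.086] 8591
[[-0.81206732  0.58310364 -0.02316937  0.49278513]
 [ 0.32923928  0.42501599 -0.84318616 -0.05119217]
 [-0.48181756 -0.69235219 -0.53712222  1.65051194]
 [ 0.          0.          0.          1.        ]]
side bar 0.85 [329. 161. 387. 184.] [ 0.592 -0.207  0.064] 410
side bar 0.64 [403. 178. 472. 193.] [ 0.383 -0.342  0.024] 497
side holder 0.97 [174. 159. 344. 340.] [0.595 0.22  0.075] 11842
side rest 0.9 [338. 174. 380. 196.] [ 0.586 -0.196  0.02 ] 608
side collar 0.71 [212. 208. 241. 259.] [0.7   0
[... 430 characters left out ...]
  0.          0.          1.        ]]
{'time_s': 0.7, 'joints': array([-5.98691167e+01,  2.05432843e+01,  6.82313920e-01,  1.87450540e-03,
       -7.01361152e+01, -1.65053621e+01]), 'qd': array([-0.0335903 ,  0.10563005, -0.04521265,  0.01242008, -0.05890125,
       -0.06860175]), 'joint_torque': array([ 5.97827184e-04, -5.82156980e+01,  2.93247807e+01,  7.00122669e+00,
        1.24628886e-02,  5.28514619e-06]), 'tcp_pos': array([ 0.15896356, -0.65599857,  0.22660459]), 'eef_rot': array([-104.66515344,   89.99659379,  -91.03899542]), 'contact_force': array([ 0.70114541, -0.48008748,  0.14296213]), 'moment': array([-0.03456856,  0.02662195,  0.03324487]), 'gripper_width': 0.0874643147445813}
```

View pics/a.png

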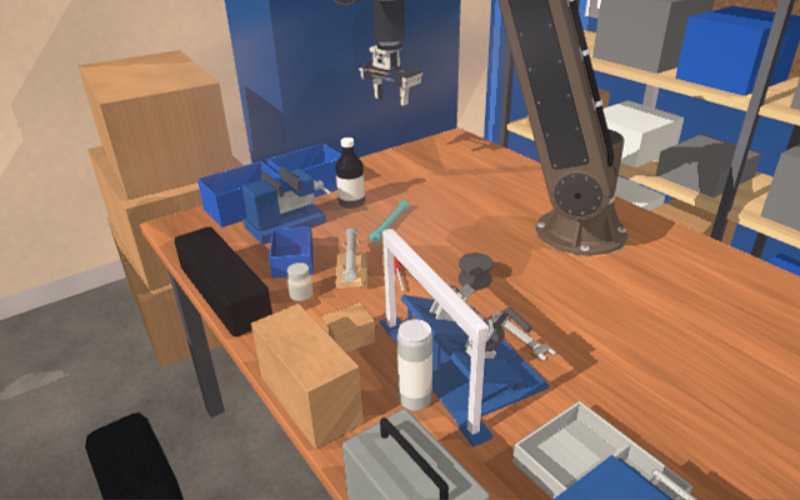

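View pics/b.png

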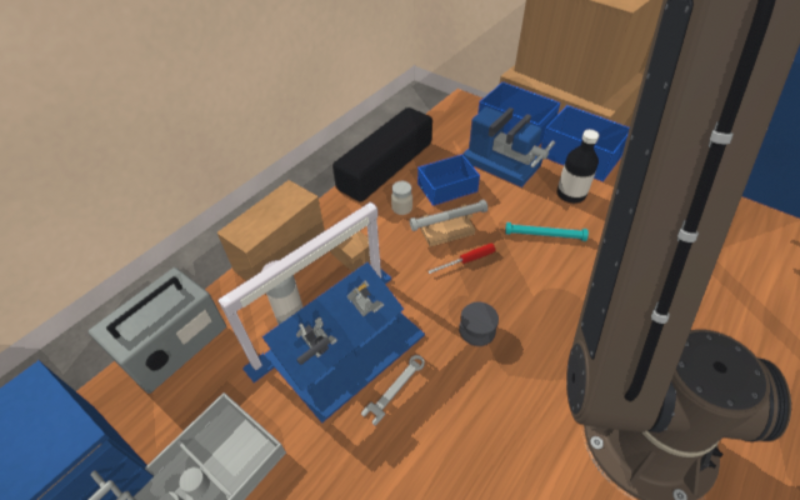

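The picked target is the steel bar on the V-rest (side about 448,215). The look-alike is turquoise (side 548,232). The holder, with its lamp gantry, is at side (330,320). Next I measure the bar and the batten.

```bash
cat > m.py <<'E'
from h import *
out={}
allb=[];alll=[];deck=[]
for n in("scene","side"):
    z=np.load("pics/%s0.npz"%n); im,d=z["im"].astype(int),z["d"]; P=cloud(n,d)
    X,Y,Z=P[...,0],P[...,1],P[...,2]; ok=d>0
    g=ok&(im.max(-1)-im.min(-1)<45)
    b=ok&(abs(X-.6)<.15)&(abs(Y+.2)<.13)&(Z>.058)&(Z<.085)&g
    l=ok&(Z>.222)&(Z<.26)&(abs(X-.68)<.25)&(abs(Y-.2)<.3)&(im.min(-1)>90)
    t=l&(Z>.238)
    for nm,mm in(("bar",b),("lamp",l),("lamptop",t)):
        p=P[mm]; 
        if len(p)<10: print(n,nm,len(p));continue
        c=np.median(p,0); u,s,v=np.linalg.svd((p-p.mean(0))[:, :2],full_matrices=False); a=v[0]; q=(p[:,:2]-p[:,:2].mean(0))@a
        w=(p[:,:2]-p[:,:2].mean(0))@v[1]
        mid=p[:,:2].mean(0)+a*(np.percentile(q,1)+np.percentile(q,99))/2+v[1]*(np.percentile(w,2)+np.percentile(w,98))/2
        print(n,nm,len(p),"mid",mid.round(4),"yaw",np.degrees(np.arctan2(a[1],a[0])).round(2),"len",np.ptp(np.percentile(q,[1,99])).round(3),"wid",np.ptp(np.percentile(w,[2,98])).round(3),"z",np.percentile(p[:,2],[2,50,98]).round(3))
    bl=ok&(im[...,0]>im[...,2]+40)&(abs(X-.62)<.2)&(abs(Y-.2)<.25)&(Z>.02)&(Z<.15)
    p=P[bl]
    # ransac plane
    best=0;rng=np.random.default_rng(0)
    for _ in range(300):
        a=p[rng.choice(len(p),3)]; nn=np.cross(a[1]-a[0],a[2]-a[0]); nn/=np.linalg.norm(nn)+1e-9
        k=abs((p-a[0])@nn)<.003
        if k.sum()>best and abs(nn[2])<.95 and abs(nn[2])>.8: best=k.sum();kk=k
    q=p[kk];c=q.mean(0);nn=np.linalg.svd(q-c,full_matrices=False)[2][2];nn*=np.sign(nn[2])
    print(n,"deck",best,c.round(4),nn.round(4),"tilt",np.degrees(np.arccos(nn[2])).round(2),"xdir yaw",np.degrees(np.arctan2(-nn[1],-nn[0])).round(2), "off",(nn@c).round(4))
E
python3 m.py
```

```text
scene bar 401 mid [ 0.6319 -0.2057] yaw 22.92 len 0.229 wid 0.135 z [0.059 0.067 0.077]
scene lamp 1661 mid [0.6676 0.1853] yaw 81.04 len 0.34 wid 0.023 z [0.223 0.244 0.247]
scene lamptop 1143 mid [0.6671 0.1847] yaw 80.86 len 0.34 wid 0.023 z [0.239 0.245 0.248]
scene deck 1279 [0.6189 0.2212 0.0848] [-0.456   0.0773  0.8866] tilt 27.55 xdir yaw -9.62 off -0.1899
side bar 504 mid [ 0.625  -0.2021] yaw -155.99 len 0.234 wid 0.13 z [0.058 0.066 0.077]
side lamp 2112 mid [0.6619 0.1881] yaw 80.84 len 0.338 wid 0.026 z [0.223 0.243 0.248]
side lamptop 1484 mid [0.6624 0.1874] yaw 80.85 len 0.337 wid 0.026 z [0.238 0.245 0.248]
side deck 3865 [0.5979 0.2057 0.076 ] [-0.4647  0.0745  0.8824] tilt 28.07 xdir yaw -9.11 off -0.1954
```

```bash
cat >> h.py <<'E'
YAW=-9.15; O=np.array([.5761,.2008,0.]); H=R.from_euler('z',YAW,degrees=True)
def toH(p): return H.inv().apply(np.asarray(p)-O)
def fromH(p): return H.apply(np.asarray(p))+O
# slope coords: (s up the slope, y, m out) relative to SEAT
M=np.array([-np.sin(np.radians(28)),0,np.cos(np.radians(28))]); S=np.array([np.cos(np.radians(28)),0,np.sin(np.radians(28))])
def toS(p):
    q=toH(p)-[0,0,.11]; return np.stack([q@S,q[...,1],q@M],-1)
E
python3 - <<'E'
from h import *
for n in("scene","side"):
    im,d=r.capture(n); P=cloud(n,d)
    for o in r.masks_of("bar",n)[:2]:
        m=cv2.erode(o["pixels"].astype(np.uint8),np.ones((3,3)))>0
        for nm,mm in(("full",o["pixels"]),("er",m)):
            p=P[mm&(d>0)]; p=p[abs(p[:,2]-np.median(p[:,2]))<.02]
            if len(p)<20: continue
            a=np.linalg.svd((p-p.mean(0))[:,:2])[2][0]; q=(p-p.mean(0))[:,:2]@a; lo,hi=np.percentile(q,[1,99]); mid=p[:,:2].mean(0)+a*(lo+hi)/2
            print(n,nm,round(o["score"],2),len(p),mid.round(4),"yaw",np.degrees(np.arctan2(a[1],a[0])).round(1),"len",round(hi-lo,3),"z",np.percentile(p[:,2],[5,50,95]).round(3))
    # collar region pts in slope coords (non-blue)
    g=(d>0)&(im.astype(int).max(-1)-im.min(-1)<60); p=toS(P[g])
    for nm,lo,hi in(("pin",.075,.13),("collar",.055,.075),("clip",-.08,-.045)):
        k=(p[:,1]>lo)&(p[:,1]<hi)&(np.hypot(p[:,0],p[:,2])<.085)&(p[:,2]>-.035)
        q=p[k]; print(n,nm,len(q),"median s,y,m",np.median(q,0).round(3),"r",np.median(np.hypot(q[:,0],q[:,2])).round(3)); 
        if nm=="pin":
            qq=q[np.hypot(q[:,0],q[:,2])>.04]; print("   angle from m to front", np.degrees(np.arctan2(-np.median(qq[:,0]),np.median(qq[:,2]))).round(1),np.median(qq,0).round(3),np.percentile(qq,[3,97],axis=0).round(3).tolist())
    x0,y0,w,h=(180,160,170,170) if n=="side" else (250,160,200,150)
    np.save("pics/%s_im.npy"%n,im)
    cv2.imwrite("pics/c_%s.png"%n,cv2.resize(im[y0:y0+h,x0:x0+w],None,fx=3.5,fy=3.5,interpolation=cv2.INTER_CUBIC))
    print(n,"proj seat",np.round(proj(n,fromH([0,0,.11])),1),"pin@0",np.round(proj(n,fromH(np.array([0,.1,.11])+.062*(np.cos(np.pi/3)*M-np.sin(np.pi/3)*S))),1))
E
```

```text
scene full 0.69 275 [ 0.6001 -0.2091] yaw 56.5 len 0.195 z [0.052 0.065 0.07 ]
scene er 0.69 174 [ 0.6005 -0.2082] yaw 56.5 len 0.193 z [0.052 0.066 0.07 ]
scene full 0.57 273 [ 0.3878 -0.3424] yaw 29.5 len 0.202 z [0.012 0.025 0.03 ]
scene er 0.57 160 [ 0.39   -0.3396] yaw 29.6 len 0.194 z [0.017 0.025 0.03 ]
scene pin 138 median s,y,m [-0.009  0.096  0.06 ] r 0.061
   angle from m to front 9.1 [-0.01   0.098  0.061] [[-0.017, 0.076, 0.032], [0.035, 0.121, 0.066]]
scene collar 353 median s,y,m [-0.009  0.067  0.01 ] r 0.028
scene clip 238 median s,y,m [ 0.008 -0.061  0.011] r 0.035
scene proj seat [377.1 254.3] pin@0 [423.4 269.8]
side full 0.74 471 [ 0.5919 -0.208 ] yaw 56.7 len 0.198 z [0.052 0.064 0.07 ]
side er 0.74 325 [ 0.592  -0.2063] yaw 57.0 len 0.194 z [0.057 0.064 0.07 ]
side pin 187 median s,y,m [-0.014  0.093  0.065] r 0.067
   angle from m to front 13.1 [-0.015  0.097  0.065] [[-0.022, 0.077, 0.036], [0.033, 0.123, 0.069]]
side collar 232 median s,y,m [-0.002  0.067  0.001] r 0.029
side clip 353 median s,y,m [ 0.006 -0.057  0.002] r 0.029
side proj seat [272.6 255.8] pin@0 [255.1 298.2]
```

View pics/c_side.png

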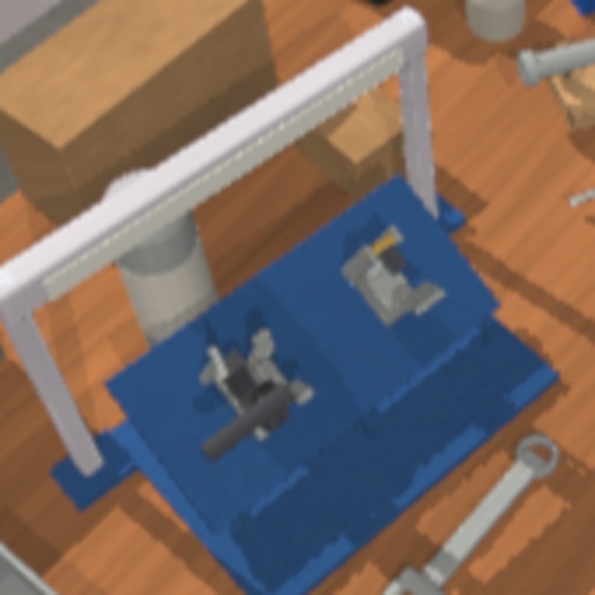

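The crop confirms the layout. The lever pin is about 11° in front of m, so the collar reads about 0.85 rad and has to be turned back to 0 first. The chosen bar is the steel one on the rest. Now a small planner that works out the shifts and turns in tool axes.

```bash
cat >> h.py <<'E'
def toolrot(xdir,ydir): 
    x=xdir/np.linalg.norm(xdir); y=ydir-x*(x@ydir); y/=np.linalg.norm(y); return R.from_matrix(np.stack([x,y,np.cross(x,y)],1))
def slope_rot(front=0,sgn=1):
    t=np.radians(front); a=np.cos(t)*M-np.sin(t)*S; b=np.cos(t)*S+np.sin(t)*M
    return toolrot(H.apply(-a),sgn*H.apply(b))
def slope_pt(s,y,m): return fromH(np.array([0,y,.11])+s*S+m*M)
def plan(pt,rot=None,back=.019,p=None,q=None):
    """turn (tool rotvec) first in place, then shift in tool axes (cm); pt is the wanted grasp point"""
    if p is None: p,q,_=pose()
    rot=rot or q
    tcp=np.asarray(pt)+rot.apply([back,0,0])
    rv=(q.inv()*rot).as_rotvec(); sh=rot.inv().apply(tcp-p)*100
    print("turn",rv.round(3),"shift cm",sh.round(2),"tcp",tcp.round(3)); return tcp,rot
E
python3 - <<'E'
from h import *
p,q,s=pose(); print(q.as_matrix().round(3).tolist(), s["joints"].round(1), r.hold_point_z)
bd=np.array([np.cos(np.radians(56.8)),np.sin(np.radians(56.8)),0]); n=np.array([-bd[1],bd[0],0])
for sg in(1,-1):
    print("collar rot",sg); a=plan(slope_pt(-.012,.108,.17),slope_rot(0,sg))
    print("bar rot"); b=plan([.596,-.208,.2],toolrot(np.array([0,0,-1.]),sg*n))
E
```

```text
[[-0.0, -0.236, 0.972], [0.0, 0.972, 0.236], [-1.0, 0.0, -0.0]] [-59.9  20.5   0.7   0.  -70.1 -16.5] 0.0188
collar rot 1
turn [ 1.923 -0.48   0.319] shift cm [   8.13   17.66 -102.02] tcp [0.513 0.32  0.238]
bar rot
turn [-0.754 -0.    -0.   ] shift cm [  4.55 -12.04  61.41] tcp [ 0.596 -0.208  0.181]
collar rot -1
turn [-1.149 -0.286 -0.431] shift cm [  8.13 -17.66 102.02] tcp [0.513 0.32  0.238]
bar rot
turn [ 2.388 -0.     0.   ] shift cm [  4.55  12.04 -61.41] tcp [ 0.596 -0.208  0.181]
```

```bash
python3 -m creep '[[-0.126,0,0,-1.5,0,0,100],[-0.126,0,0,-1.5,0,0,100],[-0.126,0,0,-1.5,0,0,100],[-0.126,0,0,-1.5,0,0,100],[-0.126,0,0,-1.5,0,0,100],[-0.124,0,0,-1.5,0,0,100]]'
python3 -m creep '[[0,0,0,0.2,-0.86,4.39,100],[0,0,0,0.2,-0.86,4.39,100],[0,0,0,0.2,-0.86,4.39,100],[0,0,0,0.2,-0.86,4.39,100],[0,0,0,0.2,-0.86,4.39,100],[0,0,0,0.2,-0.86,4.39,100],[0,0,0,0.2,-0.86,4.39,100]]'
python3 -m creep '[[0,0,0,0.2,-0.86,4.39,100],[0,0,0,0.2,-0.86,4.39,100],[0,0,0,0.2,-0.86,4.39,100],[0,0,0,0.2,-0.86,4.39,100],[0,0,0,0.2,-0.86,4.39,100],[0,0,0,0.2,-0.86,4.39,100],[0,0,0,0.2,-0.86,4.39,100],[0,0,0,0,0,0,100]]'
cat > bar.py <<'E'
from h import *
import sys
p,q,s=pose(); print("tcp",p.round(4),"joints",s["joints"].round(1))
im,d=r.capture("wrist"); P=cloud("wrist",d); cv2.imwrite("pics/%s.png"%sys.argv[1],im); np.savez("pics/%s.npz"%sys.argv[1],im=im,d=d)
for o in r.masks_of("bar","wrist")[:2]:
    k=o["pixels"]&(d>0); pp=P[k]; pp=pp[(pp[:,2]>.05)&(pp[:,2]<.09)]
    if len(pp)<30: continue
    a=np.linalg.svd((pp-pp.mean(0))[:,:2],full_matrices=False)[2][0]; u=(pp-pp.mean(0))[:,:2]@a; w=(pp-pp.mean(0))[:,:2]@[-a[1],a[0]]
    lo,hi=np.percentile(u,[.5,99.5]); wl,wh=np.percentile(w[abs(u-(lo+hi)/2)<.06],[1,99])
    mid=pp.mean(0)[:2]+a*(lo+hi)/2+np.array([-a[1],a[0]])*(wl+wh)/2
    print(round(o["score"],2),"mid",mid.round(4),"yaw",np.degrees(np.arctan2(a[1],a[0])).round(2),"len",round(hi-lo,4),"wid",round(wh-wl,4),"top z",np.percentile(pp[:,2],[50,97]).round(4))
E
python3 bar.py w1
```

```text
time_s: 1.5
tcp_pos: [0.159, -0.6559, 0.3172]
eef_rot: [-74.2, 90.0, -17.0]
contact_force: [-0.9, 0.1, -0.1]
gripper_width: 0.0876
time_s: 2.2
tcp_pos: [0.3785, -0.4302, 0.3028]
eef_rot: [-89.4, 90.0, -32.6]
contact_force: [0.4, -0.9, 0.7]
gripper_width: 0.0877
time_s: 3.0
tcp_pos: [0.5989, -0.2038, 0.2872]
eef_rot: [92.6, 89.9, 149.7]
contact_force: [-0.2, -0.7, -0.6]
gripper_width: 0.0878
tcp [ 0.5989 -0.2038  0.2872] joints [ -1.2  14.8   0.5  -0.  -75.7 -31.8]
0.8 mid [ 0.5925 -0.2162] yaw 56.75 len 0.1971 wid 0.0216 top z [0.066  0.0717]
```

View pics/w1.png

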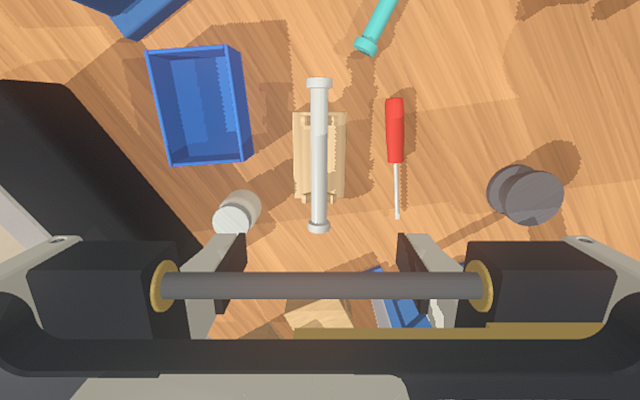

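The picture shows the steel bar on its rest at (320,155) with both heads visible, the turquoise look-alike at (375,25), and the jar and driver clear of the fingers. On to the collar.

```bash
python3 - <<'E'
from h import *
p,q,s=pose()
t,ro=plan(slope_pt(-.012,.108,.13),slope_rot(0,-1))
print("in current tool axes:",(q.inv().apply(t-p)*100).round(2))
E
```

```text
turn [-0.409 -0.102 -0.482] shift cm [ 0.63 17.06 50.68] tcp [0.531 0.317 0.202]
in current tool axes: [ 8.57 34.03 40.35]
```

```bash
python3 -m creep '[[0,0,0,0,2.83,3.36,100],[0,0,0,0,2.83,3.36,100],[0,0,0,0,2.83,3.36,100],[0,0,0,0,2.83,3.36,100],[0,0,0,0,2.83,3.36,100],[0,0,0,0,2.83,3.36,100]]'
python3 -m creep '[[0,0,0,0,2.83,3.36,100],[0,0,0,0,2.83,3.36,100],[0,0,0,0,2.83,3.36,100],[0,0,0,0,2.83,3.36,100],[0,0,0,0,2.83,3.36,100],[0,0,0,0,2.83,3.36,100]]'
python3 -m creep '[[-0.0818,-0.0204,-0.0964,0,0,0,100],[-0.0818,-0.0204,-0.0964,0,0,0,100],[-0.0818,-0.0204,-0.0964,0,0,0,100],[-0.0818,-0.0204,-0.0964,0,0,0,100],[-0.0818,-0.0204,-0.0964,0,0,0,100],[0,0,0,0,0,0,100]]'
cat > pin.py <<'E'
from h import *
import sys
for n in("scene","side","wrist"):
    p,q,s=pose(); im,d=r.capture(n); P=toS(cloud(n,d)); g=(d>0)&(im.astype(int).max(-1)-im.min(-1)<60)
    y=P[...,1]; rr=np.hypot(P[...,0],P[...,2])
    k=g&(y>.078)&(y<.122)&(rr<.075)&(rr>.045)&(P[...,2]>-.01); a=P[k]
    if n=="wrist": cv2.imwrite("pics/%s.png"%sys.argv[1],im)
    if len(a)>5:
        # circle centre fit radius 7, at (s,m)
        from scipy.optimize import least_squares
        f=least_squares(lambda c:np.hypot(a[:,0]-c[0],a[:,2]-c[1])-.007,np.median(a[:,[0,2]],0)-[0,.005],loss="soft_l1",f_scale=.001)
        c=f.x; print(n,len(a),"pin c s,m",c.round(4),"r",np.hypot(*c).round(4),"collar",(np.pi/3-np.arctan2(-c[0],c[1])).round(3),"med",np.median(a,0).round(4))
print("tcp",p.round(4),s["joints"].round(1))
print("grasp pt in s,y,m",toS(p-q.apply([.019,0,0])).round(4))
E
python3 pin.py w2; python3 -c "
from h import *
plan(slope_pt(-.012,.108,.10),slope_rot(0,-1))"
```

```text
time_s: 3.7
tcp_pos: [0.5635, 0.0545, 0.2893]
eef_rot: [-40.6, 89.9, 16.1]
contact_force: [1.6, -0.1, 0.1]
gripper_width: 0.0876
time_s: 4.3
tcp_pos: [0.5323, 0.3162, 0.2894]
eef_rot: [-18.9, 89.9, 37.8]
contact_force: [0.7, -0.4, 0.4]
gripper_width: 0.0875
time_s: 4.9
tcp_pos: [0.5301, 0.3116, 0.286]
eef_rot: [-90.8, 61.9, -9.8]
contact_force: [0.0, -1.5, -0.2]
gripper_width: 0.0879
turn [-0.    -0.003  0.   ] shift cm [10.51  4.05  0.43] tcp [0.545 0.315 0.176]Traceback (most recent call last):
  File "pin.py", line 4, in <module>
    p,q,s=pose(); im,d=r.capture(n); P=toS(cloud(n,d)); g=(d>0)&(im.astype(int).max(-1)-im.min(-1)<60)
                                       ~~~^^^^^^^^^^^^
  File "h.py", line 20, in toS
    q=toH(p)-[0,0,.11]; return np.stack([q@S,q[...,1],q@M],-1)
      ~~~^^^
  File "h.py", line 15, in toH
    def toH(p): return H.inv().apply(np.asarray(p)-O)
                       ~~~~~~~~~~~~~^^^^^^^^^^^^^^^^^
  File "scipy/spatial/transform/_rotation.pyx", line 2580, in scipy.spatial.transform._rotation.Rotation.apply
ValueError: Expected input of shape (3,) or (P, 3), got (400, 640, 3).
```

```bash
sed -i 's/^def toH.*/def toH(p): p=np.asarray(p); return H.inv().apply((p-O).reshape(-1,3)).reshape(p.shape)/' h.py; python3 pin.py w2
```

```text
scene 109 pin c s,m [-0.0145  0.06  ] r 0.0617 collar 0.81 med [-0.0093  0.1026  0.0616]
side 38 pin c s,m [-0.0162  0.0603] r 0.0625 collar 0.785 med [-0.0142  0.115   0.0657]
wrist 610 pin c s,m [-0.0162  0.0603] r 0.0624 collar 0.785 med [-0.0149  0.0983  0.0663]
tcp [0.533  0.3155 0.2898] [ 62.3   2.7 -32.4  35.  -51.  -93.2]
grasp pt in s,y,m [0.0307 0.1064 0.2063]
```

View pics/w2.png

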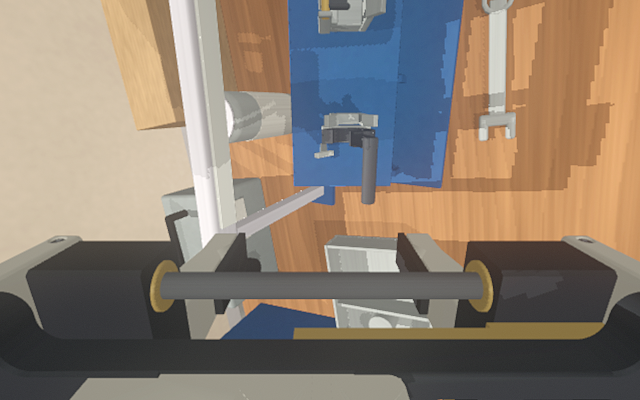

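Pin at (368,160) to (368,200) px. All three cameras agree: pin radius is 62 mm and the collar reads 0.79 rad.

```bash
python3 -c "
from h import *
plan(slope_pt(-.016,.108,.0603),slope_rot(0,-1))"
```

```text
turn [-0.005  0.     0.   ] shift cm [14.6  4.7  0.1] tcp [0.56  0.313 0.139]
```

```bash
python3 -m creep '[[0,0,0,1,2.35,0.05,100],[0,0,0,1,2.35,0.05,100],[0,0,0,3,0,0,100],[0,0,0,3,0,0,80],[0,0,0,3,0,0,60],[0,0,0,2.6,0,0,50],[0,0,0,1,0,0,50],[0,0,0,0,0,0,50]]'
python3 -m creep '[[0,0,0,0,0,0,0],[0,0,0,0,0,0,0],[0,0,0,0,0,0,0],[0,0,0,0,0,0,0],[0,0,0,0,0,0,0],[0,0,0,0,0,0,0]]' 10
python3 - <<'E'
from h import *
p,q,s=pose(); print(toS(p-q.apply([.019,0,0])).round(4))
E
```

```text
time_s: 5.9
tcp_pos: [0.5612, 0.3114, 0.1365]
eef_rot: [-90.2, 62.0, -9.6]
contact_force: [-0.3, -0.3, 0.2]
gripper_width: 0.0534
time_s: 6.5
tcp_pos: [0.5594, 0.313, 0.1382]
eef_rot: [-89.9, 61.9, -9.2]
contact_force: [-1.9, -0.1, 2.8]
gripper_width: 0.0135
[-0.0171  0.1081  0.06  ]
```

```bash
python3 -m creep '[[0,0,0,0.163,0.516,0,0],[0,0,0,0.207,0.499,0,0],[0,0,0,0.25,0.48,0,0],[0,0,0,0.29,0.456,0,0],[0,0,0,0.33,0.429,0,0]]'
python3 -m creep '[[0,0,0,0.365,0.399,0,0],[0,0,0,0.399,0.365,0,0],[0,0,0,0.429,0.33,0,0],[0,0,0,0.456,0.29,0,0],[0,0,0,0,0,0,0],[0,0,0,0,0,0,0]]'
python3 - <<'E'
from h import *
p,q,s=pose(); g=toS(p-q.apply([.019,0,0])); print(g.round(4),np.pi/3-np.arctan2(-g[0],g[2]))
E
python3 pin.py w3
```

```text
time_s: 7.0
tcp_pos: [0.5442, 0.3155, 0.1152]
eef_rot: [-89.9, 62.0, -9.2]
contact_force: [2.3, 1.2, 4.3]
gripper_width: 0.0138
time_s: 7.6
tcp_pos: [0.5398, 0.316, 0.0935]
eef_rot: [-90.0, 62.0, -9.3]
contact_force: [6.0, 3.5, -2.9]
gripper_width: 0.0134
[-0.0556  0.108   0.0298] -0.030842874507555518
scene 267 pin c s,m [-0.0377  0.0421] r 0.0565 collar 0.316 med [-0.0357  0.1157  0.0401]
wrist 2674 pin c s,m [-0.0552  0.0278] r 0.0618 collar -0.057 med [-0.0536  0.0967  0.0333]
tcp [0.5398 0.316  0.0935] [  49.9   14.3  -52.6   72.6  -24.9 -126.9]
grasp pt in s,y,m [-0.0556  0.1079  0.0298]
```

```bash
python3 -m creep '[[0,0,0,-0.19,-0.11,0,0],[0,0,0,0,0,0,0],[0,0,0,0,0,0,40],[0,0,0,0,0,0,40],[0,0,0,0,0,0,40]]'
python3 -m creep '[[0,0,0,-2,0,0,50],[0,0,0,-4,0,0,60],[0,0,0,-5,0,0,100],[0,0,0,-5,0,0,100],[0,0,0,-4,0,0,100],[0,0,0,0,0,0,100]]'
python3 pin.py w3
python3 - <<'E'
from h import *
p,q,s=pose()
bd=np.array([np.cos(np.radians(56.75)),np.sin(np.radians(56.75)),0]); n=np.array([-bd[1],bd[0],0])
t,ro=plan([.5925,-.2162,.20],toolrot(np.array([0,0,-1.]),n))
print("in current axes",(q.inv().apply(t-p)*100).round(2), "world",(t-p).round(3))
E
```

```text
time_s: 8.25
tcp_pos: [0.5395, 0.3149, 0.0957]
eef_rot: [-90.2, 62.0, -9.4]
contact_force: [0.1, 0.5, 0.4]
gripper_width: 0.0314
time_s: 8.85
tcp_pos: [0.4464, 0.3337, 0.2786]
eef_rot: [-89.0, 61.9, -8.2]
contact_force: [0.2, 0.7, 0.6]
gripper_width: 0.0774
scene 102 pin c s,m [-0.054   0.0286] r 0.0611 collar -0.037 med [-0.0486  0.1014  0.0304]
side 82 pin c s,m [-0.0546  0.0291] r 0.0619 collar -0.034 med [-0.0544  0.1078  0.0348]
wrist 405 pin c s,m [-0.0558  0.0279] r 0.0624 collar -0.06 med [-0.0557  0.0977  0.0338]
tcp [0.4467 0.3313 0.2739] [  73.4   -1.4  -38.5   35.   -54.3 -103.8]
grasp pt in s,y,m [-0.0542  0.1082  0.2334]
turn [0.411 0.102 0.482] shift cm [  9.17 -42.15 -37.73] tcp [ 0.592 -0.216  0.181]
in current axes [ 18.97 -16.13 -51.61] world [ 0.146 -0.547 -0.092]
```

View pics/w3.png

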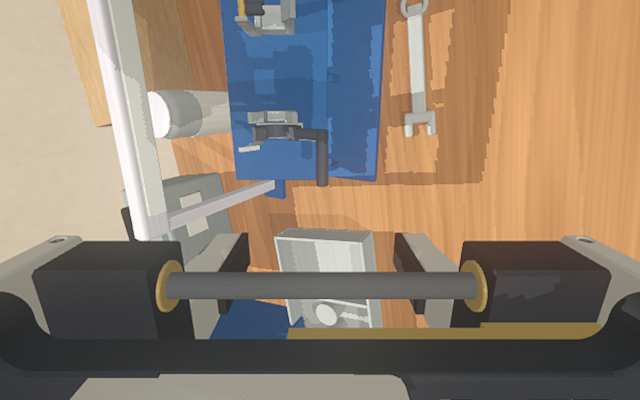

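Collar is at about -0.04 rad by all cameras (within ±0.1), with the lever at (322,160). Now for the bar.

```bash
python3 -m creep '[[0.0822,0.0204,0.0964,0,0,0,100],[0.0822,0.0204,0.0964,0,0,0,100],[0.0822,0.0204,0.0964,0,0,0,100],[0.0822,0.0204,0.0964,0,0,0,100],[0.0822,0.0204,0.0964,0,0,0,100],[0,0,0,-1,0,0,100]]'
python3 -m creep '[[0,0,0,0,-3.24,-2.9,100],[0,0,0,0,-3.24,-2.9,100],[0,0,0,0,-3.24,-2.9,100],[0,0,0,0,-3.24,-2.9,100],[0,0,0,0,-3.24,-2.9,100],[0,0,0,0,-3.24,-2.9,100],[0,0,0,0,-3.24,-2.9,100]]'
python3 -m creep '[[0,0,0,0,-3.24,-2.9,100],[0,0,0,0,-3.24,-2.9,100],[0,0,0,0,-3.24,-2.9,100],[0,0,0,0,-3.24,-2.9,100],[0,0,0,0,-3.24,-2.9,100],[0,0,0,0,-3.24,-2.9,100],[0,0,0,0,0,0,100]]'
python3 bar.py w4
python3 - <<'E'
from h import *
bd=np.array([np.cos(np.radians(56.75)),np.sin(np.radians(56.75)),0]); n=np.array([-bd[1],bd[0],0])
plan([.5925,-.2162,.056],toolrot(np.array([0,0,-1.]),n))
E
```

```text
time_s: 9.6
tcp_pos: [0.4487, 0.3292, 0.2801]
eef_rot: [145.9, 89.6, -157.8]
contact_force: [0.7, -1.5, -0.4]
gripper_width: 0.0875
time_s: 10.3
tcp_pos: [0.5251, 0.0339, 0.282]
eef_rot: [-171.8, 89.9, -115.1]
contact_force: [1.2, 1.0, 0.4]
gripper_width: 0.0875
time_s: 11.0
tcp_pos: [0.5919, -0.2205, 0.2803]
eef_rot: [146.2, 89.7, -157.4]
contact_force: [-0.1, 0.1, -0.6]
gripper_width: 0.0876
tcp [ 0.5919 -0.2205  0.2803] joints [ -2.7  15.   -0.2   0.1 -75.  -30.9]
0.93 mid [ 0.5939 -0.2131] yaw 57.05 len 0.1977 wid 0.0207 top z [0.0659 0.0714]
turn [-0.003 -0.002 -0.003] shift cm [24.39 -0.03  0.13] tcp [ 0.592 -0.216  0.037]
```

```bash
python3 -m creep '[[0,0,0,4,0.1,0.3,100],[0,0,0,4.5,0,0.3,100],[0,0,0,4.5,0,0,100],[0,0,0,4.5,0,0,100],[0,0,0,3.5,0,0,100],[0,0,0,2.4,0,0,100],[0,0,0,1,0,0,100],[0,0,0,0,0,0,100]]'
python3 -c "
from h import *
p,q,s=pose();print((p-q.apply([.019,0,0])).round(4))"
python3 -m creep '[[0,0,0,0,0,0,0],[0,0,0,0,0,0,0],[0,0,0,0,0,0,0],[0,0,0,0,0,0,0],[0,0,0,0,0,0,0],[0,0,0,0,0,0,0],[0,0,0,0,0,0,0],[0,0,0,0,0,0,0]]' 40
```

```text
time_s: 11.9
tcp_pos: [0.5939, -0.2091, 0.0377]
eef_rot: [118.2, 89.8, 175.0]
contact_force: [-0.2, 0.6, -0.5]
gripper_width: 0.0875
[ 0.594  -0.2091  0.0567]
time_s: 12.7
tcp_pos: [0.595, -0.2099, 0.0389]
eef_rot: [24.1, 90.0, 80.8]
contact_force: [-0.3, 0.4, -0.2]
gripper_width: 0.029
```

```bash
python3 -m creep '[[0,0,0,0,0,0,0],[0,0,0,0,0,0,0],[0,0,0,0,0,0,0],[0,0,0,0,0,0,0]]'
python3 - <<'E'
from h import *
p,q,s=pose(); print(s["gripper_width"],s["joints"].round(1)); 
im,d=r.capture("wrist"); cv2.imwrite("pics/w5.png",im)
E
```

```text
time_s: 13.1
tcp_pos: [0.5973, -0.211, 0.0399]
eef_rot: [-72.4, 89.7, -15.7]
contact_force: [4.2, -6.2, -0.2]
gripper_width: 0.0213
0.021348585635603143 [ -1.8  26.3 -17.4   0.1 -46.1 -31.5]
```

View pics/w5.png

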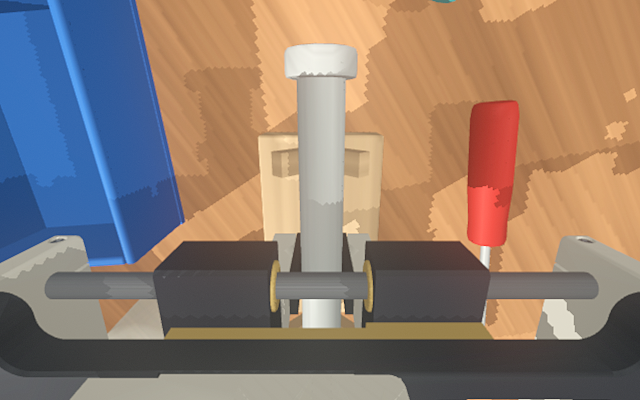

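Grasp is good: width is 21 mm and the bar sits centred between the pads at (322,260). I lift it and measure how far off centre it is held.

```bash
python3 -m creep '[[0,0,0,-1.5,0,0,0],[0,0,0,-3,0,0,0],[0,0,0,-4.5,0,0,0],[0,0,0,-4.5,0,0,0],[0,0,0,-4.5,0,0,0],[0,0,0,-4.5,0,0,0],[0,0,0,-3,0,0,0],[0,0,0,0,0,0,0]]'
cat > off.py <<'E'
from h import *
p,q,s=pose(); im,d=r.capture("wrist"); P=cloud("wrist",d)
T=q.inv().apply((P-p).reshape(-1,3)).reshape(P.shape)
k=(d>0)&(abs(T[...,1])<.02)&(abs(T[...,0]+.019)<.022)&(abs(T[...,2])<.13)&(abs(T[...,2])>.03)
a=T[k]; print("z range",np.percentile(a[:,2],[.3,2,98,99.7]).round(4),len(a))
for lo in np.arange(-.12,-.02,.01):
    b=a[(a[:,2]>lo)&(a[:,2]<=lo+.01)]
    if len(b): print(lo.round(2),len(b),"y mid/wid",np.round([(b[:,1].max()+b[:,1].min())/2,np.ptp(b[:,1])],4),"x top",np.percentile(b[:,0],3).round(4))
print("width",s["gripper_width"],"tcp",p.round(4))
t,ro=plan(slope_pt(0,0,.14),slope_rot(0,-1)); print("cur axes",(q.inv().apply(t-p)*100).round(2))
E
python3 off.py
```

```text
time_s: 13.95
tcp_pos: [0.5964, -0.2104, 0.2985]
eef_rot: [-62.1, 89.6, -5.4]
contact_force: [-0.4, -0.4, -5.4]
gripper_width: 0.021
z range [-0.1034 -0.1025  0.0312  0.0353] 9049
-0.11 681 y mid/wid [0.0013 0.032 ] x top -0.0293
-0.1 1934 y mid/wid [0.0012 0.0319] x top -0.0293
-0.09 1224 y mid/wid [0.0015 0.0218] x top -0.0247
-0.08 1109 y mid/wid [0.0012 0.0216] x top -0.0246
-0.07 1061 y mid/wid [0.0014 0.0217] x top -0.0246
-0.06 983 y mid/wid [0.0015 0.0219] x top -0.0246
-0.05 936 y mid/wid [0.0014 0.0215] x top -0.0246
-0.04 871 y mid/wid [0.0018 0.0216] x top -0.0246
width 0.02102114881151637 tcp [ 0.5964 -0.2104  0.2985]
turn [-0.413 -0.101 -0.479] shift cm [ 0.29 16.13 40.23] tcp [0.52  0.21  0.217]
cur axes [ 8.09 29.5  30.92]
```

```bash
python3 -m creep '[[0,0,0,0,3.28,3.43,0],[0,0,0,0,3.28,3.43,0],[0,0,0,0,3.28,3.43,0],[0,0,0,0,3.28,3.43,0],[0,0,0,0,3.28,3.43,0],[0,0,0,0,3.28,3.43,0],[0,0,0,0,3.28,3.43,0],[0,0,0,0,3.28,3.43,0]]'
python3 -m creep '[[0,0,0,0,3.28,3.43,0],[0,0,0,0,0,0,0],[-0.0826,-0.0202,-0.0958,0,0,0,0],[-0.0826,-0.0202,-0.0958,0,0,0,0],[-0.0826,-0.0202,-0.0958,0,0,0,0],[-0.0826,-0.0202,-0.0958,0,0,0,0],[-0.0826,-0.0202,-0.0958,0,0,0,0],[0,0,0,0,0,0,0]]'
python3 -m creep '[[0,0,0,0,0,0,0],[0,0,0,0,0,0,0]]'
python3 - <<'E'
from h import *
p,q,s=pose(); print(s["joints"].round(1),s["gripper_width"]); plan(slope_pt(0,.003,.08),slope_rot(0,-1),back=.0136); print(toS(p-q.apply([.0136,0,0])).round(4))
E
```

```text
time_s: 14.8
tcp_pos: [0.5241, 0.1648, 0.2912]
eef_rot: [138.8, 89.8, -164.5]
contact_force: [1.2, 0.8, -5.7]
gripper_width: 0.0208
time_s: 15.6
tcp_pos: [0.5133, 0.2054, 0.2875]
eef_rot: [-91.4, 62.3, -10.2]
contact_force: [-0.6, -2.2, -7.4]
gripper_width: 0.0208
time_s: 15.8
tcp_pos: [0.5179, 0.2104, 0.2939]
eef_rot: [-90.1, 62.2, -9.3]
contact_force: [-1.1, -0.7, -4.7]
gripper_width: 0.0213
[ 57.1  -5.5 -39.4  34.1 -49.5 -87.3] 0.021267936919095135
turn [-0.001 -0.001 -0.004] shift cm [12.36  3.42  0.27] tcp [0.546 0.209 0.169]
[0.0343 0.0003 0.2036]
```

```bash
python3 -m creep '[[-0.001,-0.001,-0.004,1,1.71,0.14,0],[0,0,0,1,1.71,0.13,0],[0,0,0,3,0,0,0],[0,0,0,3,0,0,0],[0,0,0,2.4,0,0,0],[0,0,0,1.5,0,0,0],[0,0,0,0.5,0,0,0],[0,0,0,0,0,0,0]]'
python3 -m creep '[[0,0,0,0,0,0,0],[0,0,0,0,0,0,0]]'
cat > chk.py <<'E'
from h import *
from scipy.optimize import least_squares
p,q,s=pose(); print("tcp-based bar s,y,m",toS(p-q.apply([.0136,0,0.003])).round(4),"rv err",(q.inv()*slope_rot(0,-1)).as_rotvec().round(3),"F",(q.inv().apply(s["contact_force"])).round(1),"w",round(s["gripper_width"],4)); c0=toS(p-q.apply([.0136,0,0]))
for n in("scene","side","wrist"):
    im,d=r.capture(n); P=toS(cloud(n,d)); g=(d>0)&(im.astype(int).max(-1)-im.min(-1)<60)
    for nm,lo,hi,rad in(("-y",-.086,-.02,.011),("+y",.02,.086,.011),("head-",-.099,-.09,.016),("head+",.09,.099,.016)):
        a=P[g&(P[...,1]>lo)&(P[...,1]<hi)&(np.hypot(P[...,0]-c0[0],P[...,2]-c0[2])<.026)]
        if len(a)<15: continue
        f=least_squares(lambda c:np.hypot(a[:,0]-c[0],a[:,2]-c[1])-rad,c0[[0,2]],loss="soft_l1",f_scale=.001)
        print(n,nm,len(a),"c s,m",f.x.round(4),"yrange",np.percentile(a[:,1],[1,99]).round(3))
E
python3 chk.py
```

```text
time_s: 16.6
tcp_pos: [0.5468, 0.2078, 0.1682]
eef_rot: [-90.2, 62.0, -9.4]
contact_force: [-0.2, -0.1, -5.4]
gripper_width: 0.0207
time_s: 16.8
tcp_pos: [0.5462, 0.2089, 0.1699]
eef_rot: [-89.9, 61.9, -9.0]
contact_force: [0.4, 1.0, -5.9]
gripper_width: 0.0209
tcp-based bar s,y,m [0.0009 0.0003 0.0809] rv err [0.001 0.002 0.002] F [5.3 2.6 1. ] w 0.0209
scene -y 152 c s,m [0.0018 0.0831] yrange [-0.085 -0.027]
scene +y 207 c s,m [0.0014 0.0833] yrange [0.021 0.084]
scene head- 38 c s,m [0.001  0.0826] yrange [-0.099 -0.09 ]
scene head+ 100 c s,m [0.0009 0.0837] yrange [0.09  0.099]
side +y 294 c s,m [0.0003 0.0842] yrange [0.022 0.085]
side head+ 59 c s,m [0.0004 0.084 ] yrange [0.091 0.099]
wrist -y 6680 c s,m [0.0003 0.0837] yrange [-0.085 -0.021]
wrist +y 1024 c s,m [-0.0003  0.084 ] yrange [0.02 0.04]
wrist head- 1787 c s,m [0.0006 0.0833] yrange [-0.099 -0.09 ]
```

Alignment is within 2 mm in all cameras. Pushing it down.

```bash
python3 -m creep '[[0,0,0,1.5,0,0,0],[0,0,0,1.5,0,0,0],[0,0,0,1,0,0,0],[0,0,0,0.6,0,0,0],[0,0,0,0.6,0,0,0],[0,0,0,0.6,0,0,0]]' 50
python3 -m creep '[[0,0,0,0.6,0,0,0],[0,0,0,0.6,0,0,0],[0,0,0,0.5,0,0,0],[0,0,0,0.3,0,0,0],[0,0,0,0,0,0,0]]'
python3 chk.py
```

```text
time_s: 17.55
tcp_pos: [0.5727, 0.2043, 0.1177]
eef_rot: [-90.0, 61.9, -9.0]
contact_force: [-1.2, 0.2, -2.7]
gripper_width: 0.0205
time_s: 18.05
tcp_pos: [0.5821, 0.2026, 0.0998]
eef_rot: [-90.1, 61.9, -9.1]
contact_force: [-0.0, 0.1, -5.1]
gripper_width: 0.0208
tcp-based bar s,y,m [ 0.0002 -0.0003  0.002 ] rv err [0.002 0.    0.001] F [4.5 2.4 0.1] w 0.0208
scene +y 144 c s,m [-0.0022  0.005 ] yrange [0.034 0.085]
scene head+ 110 c s,m [0.0006 0.0031] yrange [0.09  0.099]
side +y 367 c s,m [-0.0002  0.0056] yrange [0.023 0.084]
side head+ 56 c s,m [-0.0007  0.0052] yrange [0.09  0.099]
wrist -y 7178 c s,m [0.0003 0.0053] yrange [-0.085 -0.021]
wrist +y 1439 c s,m [-0.0002  0.0055] yrange [0.02  0.056]
wrist head- 1788 c s,m [0.0007 0.005 ] yrange [-0.099 -0.09 ]
```

```bash
python3 -m creep '[[0,0,0,0.2,0,0,0],[0,0,0,0.15,0,0,0],[0,0,0,0.1,0,0,0],[0,0,0,0,0,0,0]]'
python3 chk.py
python3 - <<'E'
from h import *
im=r.capture("wrist")[0]; cv2.imwrite("pics/w6.png",im)
E
```

```text
time_s: 18.6
tcp_pos: [0.5842, 0.2021, 0.0958]
eef_rot: [-90.1, 61.9, -9.1]
contact_force: [-0.7, 0.5, -5.1]
gripper_width: 0.0209
tcp-based bar s,y,m [ 0.0002 -0.0004 -0.0026] rv err [0.001 0.    0.001] F [4.2 3.1 0.4] w 0.0209
scene +y 140 c s,m [-0.0031  0.0018] yrange [0.043 0.084]
scene head+ 106 c s,m [ 0.0001 -0.0008] yrange [0.091 0.099]
side +y 339 c s,m [-0.0006  0.0005] yrange [0.022 0.084]
side head+ 51 c s,m [-0.0003  0.0006] yrange [0.091 0.099]
wrist -y 6887 c s,m [0.0001 0.0005] yrange [-0.085 -0.021]
wrist +y 1416 c s,m [-0.0005  0.0005] yrange [0.02  0.054]
wrist head- 1793 c s,m [0.0004 0.0001] yrange [-0.099 -0.09 ]
```

View pics/w6.png

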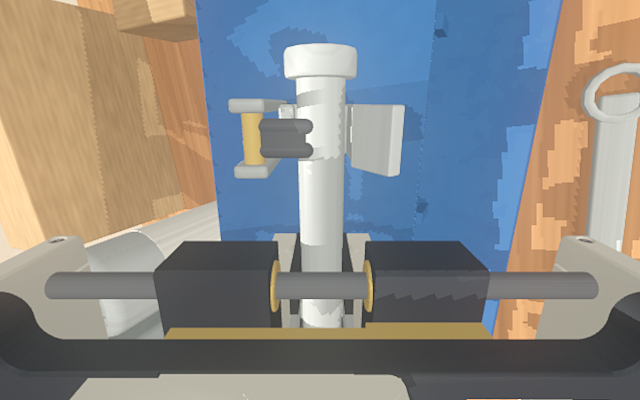

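```bash
cat > jaw.py <<'E'
from h import *
for n in("side","wrist","scene"):
    im,d=r.capture(n); P=toS(cloud(n,d)); g=(d>0)&(im.astype(int).max(-1)<120)
    a=P[g&(P[...,1]>-.075)&(P[...,1]<-.05)&(abs(P[...,0]-.015)<.02)&(P[...,2]>.0)&(P[...,2]<.04)]
    if len(a)>5: print(n,len(a),"s,y,m pct",np.percentile(a,[5,50,95],axis=0).round(4).tolist(),"slope dm/ds",np.polyfit(a[:,0],a[:,2],1)[0].round(2))
E
python3 jaw.py; python3 -m creep '[[0,0,0,0.15,0,0,0],[0,0,0,0,0,0,0]]'; python3 chk.py | head -1; python3 -m creep '[[0,0,0,0.15,0,0,0],[0,0,0,0,0,0,0]]'; python3 chk.py
```

```text
wrist 1356 s,y,m pct [[0.0055, -0.0724, 0.0278], [0.0159, -0.0655, 0.029], [0.0224, -0.0594, 0.0302]] slope dm/ds -0.03
time_s: 19.15
tcp_pos: [0.5844, 0.2021, 0.0956]
eef_rot: [-90.0, 61.8, -9.0]
contact_force: [-12.6, -1.9, 9.5]
gripper_width: 0.0206
tcp-based bar s,y,m [ 0.0002 -0.0004 -0.0029] rv err [0.002 0.001 0.003] F [-14.1   6.2  -3.8] w 0.0206
time_s: 19.5
tcp_pos: [0.5846, 0.2021, 0.0955]
eef_rot: [-90.0, 61.8, -9.0]
contact_force: [-24.6, -4.0, 20.3]
gripper_width: 0.0211
tcp-based bar s,y,m [ 0.0003 -0.0003 -0.0031] rv err [0.002 0.001 0.003] F [-29.   11.3  -7.8] w 0.0211
scene +y 137 c s,m [-0.0028  0.0016] yrange [0.043 0.084]
scene head+ 107 c s,m [ 0.0003 -0.0008] yrange [0.091 0.099]
side +y 346 c s,m [-0.0003  0.0002] yrange [0.023 0.085]
side head+ 54 c s,m [-0.0005 -0.    ] yrange [0.09  0.099]
wrist -y 6958 c s,m [0.0002 0.0003] yrange [-0.085 -0.021]
wrist +y 1417 c s,m [-0.0004  0.0002] yrange [0.02  0.054]
wrist head- 1823 c s,m [0.0005 0.0001] yrange [-0.099 -0.09 ]
```

The bar is bottomed with the jaw flat and closed over it. I relax, release and back out, then move over the pin.

```bash
python3 -m creep '[[0,0,0,-0.3,0,0,0],[0,0,0,0,0,0,60],[0,0,0,0,0,0,60],[0,0,0,0,0,0,60],[0,0,0,0,0,0,60]]'
python3 -m creep '[[0,0,0,-2,0,0,60],[0,0,0,-4,0,0,60],[0,0,0,-4,0,0,60],[0,0,0,-3,0,0,60],[0,0,0,0,0,0,60],[0,0,0,0,0,0,60]]'
sed -i 's/c0=toS(p-q.apply(\[.0136,0,0\]))/c0=np.zeros(3)/' chk.py; python3 chk.py; python3 jaw.py; python3 pin.py w7
python3 -c "
from h import *
plan(slope_pt(-.054,.108,.0295),slope_rot(0,-1))"
```

```text
time_s: 20.15
tcp_pos: [0.5848, 0.2024, 0.0968]
eef_rot: [-90.1, 61.9, -9.2]
contact_force: [0.2, -0.3, -1.2]
gripper_width: 0.0471
time_s: 20.75
tcp_pos: [0.537, 0.2119, 0.1996]
eef_rot: [-90.0, 61.2, -9.1]
contact_force: [-0.0, -0.6, 0.3]
gripper_width: 0.0525
tcp-based bar s,y,m [0.0062 0.0018 0.1116] rv err [0.    0.    0.013] F [-0.2 -0.2 -0.6] w 0.0525
scene -y 45 c s,m [-0.0021  0.0134] yrange [-0.079 -0.053]
scene +y 150 c s,m [-0.0044  0.002 ] yrange [0.041 0.083]
scene head+ 111 c s,m [-0.001  -0.0003] yrange [0.09  0.099]
side -y 24 c s,m [-0.0045  0.0004] yrange [-0.053 -0.022]
side +y 365 c s,m [-0.0015  0.0006] yrange [0.022 0.085]
side head+ 56 c s,m [-0.0021  0.0003] yrange [0.09  0.099]
wrist -y 2272 c s,m [-0.0021  0.0001] yrange [-0.085 -0.021]
wrist +y 1981 c s,m [-0.0021  0.0003] yrange [0.021 0.071]
wrist head- 499 c s,m [-0.0023 -0.0002] yrange [-0.099 -0.09 ]
wrist 488 s,y,m pct [[0.0057, -0.0718, 0.0277], [0.0138, -0.0655, 0.029], [0.0219, -0.0595, 0.0302]] slope dm/ds 0.0
scene 10 s,y,m pct [[0.0077, -0.0684, 0.025], [0.0123, -0.0601, 0.0276], [0.0302, -0.0532, 0.0336]] slope dm/ds 0.32
scene 98 pin c s,m [-0.0534  0.0286] r 0.0606 collar -0.033 med [-0.0484  0.1022  0.0305]
side 128 pin c s,m [-0.0541  0.0297] r 0.0617 collar -0.022 med [-0.0538  0.0983  0.0355]
wrist 108 pin c s,m [-0.0553  0.0294] r 0.0626 collar -0.035 med [-0.0506  0.106   0.0348]
tcp [0.5371 0.2098 0.1978] [  50.9    0.9  -50.3   48.7  -33.7 -100.3]
grasp pt in s,y,m [0.0057 0.0028 0.1152]
turn [-0.001 -0.004  0.011] shift cm [ 8.59  5.99 10.51] tcp [0.541 0.316 0.094]
```

```bash
python3 - <<'E'
from h import *
for n in("scene","side","wrist"):
    im,d=r.capture(n); P=toS(cloud(n,d)); g=(d>0)&(im.astype(int).max(-1)-im.min(-1)<60)&(P[...,0]>.018)&(P[...,0]<.075)&(P[...,1]>.03)&(P[...,1]<.13)&(P[...,2]>.005)&(P[...,2]<.08)
    a=P[g]; print(n,len(a)); 
    if len(a): print(np.percentile(a,[2,50,98],axis=0).round(3).tolist(), np.degrees(np.arctan2(*np.median(a[a[:,1]>.074][:,[0,2]],0))) if (a[:,1]>.074).any() else "")
plan(slope_pt(-.0545,.109,.0295),slope_rot(0,-1),back=.012)
E
```

```text
scene 41
[[0.02, 0.038, 0.025], [0.029, 0.076, 0.031], [0.038, 0.08, 0.043]] 43.23867524867443
side 90
[[0.018, 0.04, 0.01], [0.024, 0.066, 0.027], [0.036, 0.081, 0.045]] 39.385290473959095
wrist 341
[[0.018, 0.036, 0.007], [0.022, 0.046, 0.025], [0.032, 0.077, 0.043]] 36.860552903123
turn [-0.    -0.003  0.012] shift cm [ 7.92  6.05 10.58] tcp [0.538 0.317 0.1  ]
```

```bash
python3 -m creep '[[0,-0.003,0.012,0,1.5,2.65,60],[0,0,0,0,1.55,2.65,60],[0,0,0,0,1.5,2.64,60],[0,0,0,0,1.5,2.64,60],[0,0,0,0,0,0,60],[0,0,0,0,0,0,60]]'
python3 -c "
from h import *
plan(slope_pt(-.0545,.109,.0295),slope_rot(0,-1),back=.012)"
```

```text
time_s: 21.95
tcp_pos: [0.5008, 0.324, 0.1694]
eef_rot: [-90.0, 62.0, -9.1]
contact_force: [-0.3, -0.2, -0.2]
gripper_width: 0.0526
turn [ 0.001  0.    -0.001] shift cm [ 7.91 -0.05 -0.07] tcp [0.538 0.317 0.1  ]
```

```bash
python3 -m creep '[[0,0,0,2.5,0,0,60],[0,0,0,2.5,0,0,60],[0,0,0,1.9,0,0,60],[0,0,0,1,0,0,60],[0,0,0,0,0,0,60]]'
python3 -m creep '[[0,0,0,0,0,0,0],[0,0,0,0,0,0,0],[0,0,0,0,0,0,0],[0,0,0,0,0,0,0],[0,0,0,0,0,0,0],[0,0,0,0,0,0,0]]' 10
python3 - <<'E'
from h import *
p,q,s=pose(); g=toS(p-q.apply([.012,0,0])); print(g.round(4),np.pi/3-np.arctan2(-g[0],g[2]),np.hypot(g[0],g[2]))
c=lambda v:np.array([-np.sin(v),np.cos(v)])*6.2
A=np.radians(np.arange(62,-41,-6)); A=np.append(A,np.radians(-40)); 
for a,b in zip(A[:-1],A[1:]): e=c(b)-c(a); print(np.degrees(b).round(0),"x,y",(-e[1]).round(2),(-e[0]).round(2))
E
```

```text
time_s: 22.45
tcp_pos: [0.5381, 0.3154, 0.0989]
eef_rot: [-90.2, 62.1, -9.4]
contact_force: [-0.5, -0.8, 1.1]
gripper_width: 0.0525
time_s: 23.05
tcp_pos: [0.5376, 0.3181, 0.1004]
eef_rot: [-89.9, 62.0, -9.0]
contact_force: [-1.4, -0.2, 0.8]
gripper_width: 0.0135
[-0.0545  0.1096  0.0301] -0.018839937598169376 0.06230245388344374
56.0 x,y -0.56 -0.33
50.0 x,y -0.52 -0.39
44.0 x,y -0.47 -0.44
38.0 x,y -0.43 -0.49
32.0 x,y -0.37 -0.53
26.0 x,y -0.31 -0.57
20.0 x,y -0.25 -0.6
14.0 x,y -0.19 -0.62
8.0 x,y -0.12 -0.64
2.0 x,y -0.06 -0.65
-4.0 x,y 0.01 -0.65
-10.0 x,y 0.08 -0.64
-16.0 x,y 0.15 -0.63
-22.0 x,y 0.21 -0.61
-28.0 x,y 0.27 -0.59
-34.0 x,y 0.33 -0.56
-40.0 x,y 0.39 -0.52
-40.0 x,y -0.0 -0.0
```

```bash
python3 -m creep '[[0,0,0,-0.56,-0.33,0,0],[0,0,0,-0.52,-0.39,0,0],[0,0,0,-0.47,-0.44,0,0],[0,0,0,-0.43,-0.49,0,0],[0,0,0,-0.37,-0.53,0,0],[0,0,0,-0.31,-0.57,0,0],[0,0,0,-0.25,-0.6,0,0]]'
python3 -m creep '[[0,0,0,-0.19,-0.62,0,0],[0,0,0,-0.12,-0.64,0,0],[0,0,0,-0.06,-0.65,0,0],[0,0,0,0.01,-0.65,0,0],[0,0,0,0.08,-0.64,0,0],[0,0,0,0.15,-0.63,0,0],[0,0,0,0,0,0,0]]'
cat > g.py <<'E'
from h import *
p,q,s=pose(); g=toS(p-q.apply([.012,0,0])); print(g.round(4),"collar",np.pi/3-np.arctan2(-g[0],g[2]),"r",np.hypot(g[0],g[2]),"F",s["contact_force"].round(1),s["joints"].round(1))
E
python3 g.py
```

```text
time_s: 23.75
tcp_pos: [0.5518, 0.3159, 0.1409]
eef_rot: [-89.9, 62.1, -8.9]
contact_force: [-11.6, 2.0, 3.0]
gripper_width: 0.0135
time_s: 24.45
tcp_pos: [0.5863, 0.31, 0.1606]
eef_rot: [-89.9, 62.0, -9.1]
contact_force: [1.5, 1.2, -0.9]
gripper_width: 0.0136
[0.0174 0.1094 0.0601] collar 1.3282689108502905 r 0.06257145632545673 F [ 1.5  1.2 -0.9] [  52.3   12.3  -42.5   51.7  -31.7 -105.5]
```

```bash
python3 -m creep '[[0,0,0,0.21,-0.61,0,0],[0,0,0,0.27,-0.59,0,0],[0,0,0,0.33,-0.56,0,0],[0,0,0,0.39,-0.52,0,0],[0,0,0,0,0,0,0],[0,0,0,0,0,0,0]]'
python3 g.py; python3 pin.py w8
```

```text
time_s: 25.05
tcp_pos: [0.6118, 0.3057, 0.1605]
eef_rot: [-89.9, 62.0, -9.1]
contact_force: [1.8, 1.6, -2.3]
gripper_width: 0.0135
[0.0401 0.1092 0.0478] collar 1.7451019592705719 r 0.062430567878980825 F [ 1.8  1.6 -2.3] [  49.9   13.8  -40.4   51.5  -30.9 -103. ]
scene 168 pin c s,m [0.0363 0.0513] r 0.0629 collar 1.663 med [0.0339 0.1178 0.0515]
wrist 2523 pin c s,m [0.039  0.0484] r 0.0622 collar 1.726 med [0.0383 0.0978 0.054 ]
tcp [0.6116 0.3057 0.1605] [  49.9   13.8  -40.4   51.5  -30.9 -103. ]
grasp pt in s,y,m [0.04   0.1092 0.055 ]
```

```bash
python3 -m creep '[[0,0,0,0,0,0,35],[0,0,0,0,0,0,35],[0,0,0,0,0,0,35],[0,0,0,0,0,0,35]]'
python3 -m creep '[[0,0,0,-1.5,0,0,35],[0,0,0,-3,0,0,35],[0,0,0,-4,0,0,35],[0,0,0,-4,0,0,35],[0,0,0,-2,0,0,35],[0,0,0,0,0,0,35],[0,0,0,0,0,0,35]]'
python3 pin.py w8; python3 chk.py; python3 jaw.py
```

```text
time_s: 25.6
tcp_pos: [0.6117, 0.3057, 0.161]
eef_rot: [-89.9, 62.0, -9.0]
contact_force: [0.1, -0.0, -0.3]
gripper_width: 0.0301
time_s: 26.3
tcp_pos: [0.5442, 0.3167, 0.2891]
eef_rot: [-89.8, 62.0, -8.9]
contact_force: [-0.3, -0.7, -0.6]
gripper_width: 0.0306
scene 114 pin c s,m [0.0404 0.0474] r 0.0623 collar 1.753 med [0.0454 0.1033 0.0502]
side 42 pin c s,m [0.0399 0.0482] r 0.0626 collar 1.738 med [0.0409 0.1144 0.0544]
wrist 562 pin c s,m [0.0391 0.0479] r 0.0619 collar 1.732 med [0.0393 0.0986 0.0539]
tcp [0.5444 0.3159 0.2877] [ 61.1   3.6 -31.6  35.  -50.3 -92. ]
grasp pt in s,y,m [0.0396 0.1086 0.1992]
tcp-based bar s,y,m [0.0396 0.1055 0.1936] rv err [ 0.    -0.001 -0.001] F [ 0.4 -1.  -0.4] w 0.0304
scene -y 47 c s,m [-0.0029  0.0128] yrange [-0.078 -0.053]
scene +y 120 c s,m [-0.0018  0.0001] yrange [0.057 0.083]
scene head+ 113 c s,m [-0.001   0.0005] yrange [0.09  0.099]
side +y 72 c s,m [-0.0018  0.0014] yrange [0.021 0.085]
wrist -y 1499 c s,m [-0.0017  0.0003] yrange [-0.067 -0.021]
wrist +y 1082 c s,m [-0.0023  0.0006] yrange [0.021 0.085]
wrist head+ 214 c s,m [-0.0024  0.0001] yrange [0.09  0.099]
wrist 127 s,y,m pct [[0.0056, -0.0609, 0.0175], [0.0162, -0.0591, 0.0286], [0.0303, -0.0511, 0.0305]] slope dm/ds -0.16
scene 14 s,y,m pct [[0.007, -0.0666, 0.025], [0.0171, -0.0595, 0.0289], [0.0303, -0.0517, 0.0328]] slope dm/ds 0.29
```

View pics/w8.png

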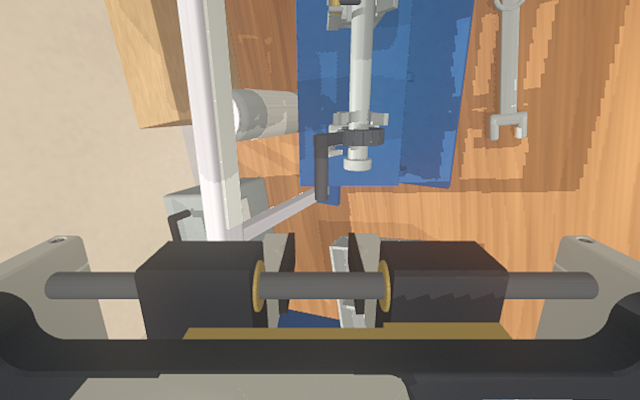

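The bar is seated (360,90), the lever is swung over to the post at (322,165), and the gripper is clear. Handing in.

```bash
python3 -c "
from plant import r
r.close_job(); print(r.get_state()['time_s'])"
```

```text
the job is handed in; nothing more can be done
the job is handed in; nothing more can be done
```

The steel bar is in the holder with the jaw closed over it and the collar at its locked mark. I handed the job in at about 26.6 s; the system gives no verdict.

I turned the collar from about 0.79 rad back to about -0.03, so its gap lined up with the slot. Then I lifted the steel bar (not the turquoise one) off its rest, pushed it down past the jaw until it bottomed with about 29 N, and led the lever round to the mark.

**Last checks, after the gripper had backed off:**
- **Collar:** 1.753, 1.738 and 1.732 rad from the three cameras, against 1.75 ± 0.12.
- **Bar:** about 2 mm down the slope from the SEAT line and within about 1.5 mm of it along m, against 7 mm allowed. It had rolled that 2 mm when released.
- **Jaw:** it read flat at its closed height just after the bar was released. The final reading agreed in height (29 mm out), but only a few pixels showed.
- **Disagreement:** one scene-camera fit at the clip end read 13 mm high along m. That region includes the jaw and clip, and the wrist camera read 0.3 mm there, so I set it aside.
- **Bystanders:** I never touched any on purpose and saw none disturbed in the pictures, but I did not measure their final positions.

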